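# Take the paste spatula from its covered pot and hold it ready over the pasting board

### The arm

A 6-joint arm with a two-finger parallel gripper is mounted at the origin on the work surface. World frame = base frame: x ahead of the robot, y to its left, z up, the work surface at z = 0. Lengths are in mm, angles in rad, forces in N, time in s.
With the tool pointing down it reaches from about 325 to 750 mm from the base axis. Payload 7.6 kg.
Tool frame: the origin (TCP) lies at the very end of the fingers, on their centre line; the grasp point (between the pads) lies 19 mm behind it (bot.grip_depth is the distance from the TCP to the grasp point, in mm); z points along the fingers, y is the direction in which the jaws open and shut (so a half turn about z gives the same grasp; the last joint's range is limited). The gripper opens to 85 mm and grips with 20 to 120 N. Pads are 22 mm wide; open, the fingers measure 114 mm over their backs; the gripper's body (76 mm by 85 mm) begins 54 mm behind the grasp point. The pads swing forward as they close: fully open they stand 13 mm farther back than shut.
Start: joints at [1.179, 0.052, 1.401, -0, 1.689, -0.07], TCP at [166.029, 498.079, 199.823] pointing down, gripper open.
Joint ranges: [-2.9, 2.9], [-0.91, 2.17], [0.12, 2.37], [-1.06, 4.2], [0.26, 2.73], [-2.93, 2.93]. Speed limits (rad/s): [2.57, 2.57, 3.01, 3.14, 3.14, 3.14].

### API

Orientations are given as a rotation vector (axis times angle).
In Python, from workcell import bot gives the robot as it stands.
- The arm moves only by the tool step_arm, never from a script. Its argument "moves" is a list of rows, each an object of numbers: "dx", "dy", "dz": the shift along the tool's x, y, z each as a share of 200 mm, from -1 to 1; "wx", "wy", "wz": the turn, a rotation vector about the tool's x, y, z each as a share of 90 degrees, from -1 to 1; "gripper": the opening, from 0 (shut) to 1 (fully open). In form: [{"dx": .., "dy": .., "dz": .., "wx": .., "wy": .., "wz": .., "gripper": ..}, ...]. A call has 1 to 10 rows; each row is the pose to reach, as a shift and turn from the pose commanded when the call began, along the tool's axes at that moment; what a row does not reach only later rows make up. A row lasts 1/10 s, in which the tool goes at most 50 mm and 8.59 degrees, less where a joint would pass 70% of its speed; a pose out of reach is approached as far as the arm can. A call with a number of a shift or a turn outside -1 to 1 is refused whole. A call with a gripper value outside its range is refused whole. The fingers move at their own pace and stop on an object; "squeeze" is the grip in N (left out, the last holds). Time passes only in rows, so rows that repeat a pose let the fingers close. It gives the time, the measured TCP pose, the force and the opening at its end, in the units of the state.
- bot.get_obs(): the state, without advancing time (a new reading comes with each control period).
- bot.camera(name): name is "scene" or "side" or "wrist"; returns the picture (420x560x3 uint8, red, green, blue); there is no depth.
- bot.calibration(name): a dict with "vfov" (degrees; the focal length in pixels is half the picture's height over the tangent of half this angle, whatever the lens; pixels are square), "cx", "cy" (the principal point, pixels), "k1" (the pictures are not rectified: a ray, as slopes to the right and down, at radius r is drawn at 1 + k1 r^2 times it, then the intrinsics apply), "R" (3x3) and "t" (3): a world point X has camera coordinates R X + t. Camera axes: x right, y down, z forward; pixel columns grow to the right and rows downward; lengths in mm; the calibration is good to about 2 mm. A picture is of the moment at which its call begins: read the wrist's pose just before it. calibration takes no time and is no camera call; for the wrist camera it gives the pose at the moment of the call.
- bot.finish_job(): hands the job in, once; it reports no verdict.
The state is a dict: "time_s": time; "joint_positions": joint angles; "joint_vel": joint speeds; "effort": joint torques, N m; "ee_pos": TCP position; "tool_rot": TCP orientation; "force": force on the tool from outside, world axes, zero at the start; "torque": the same for the moment, N m; "opening": finger opening in mm.
Only numpy, scipy, OpenCV 4.12 (cv2) and the standard library are available. Lean on these libraries where they do the work, as an engineer would, in place of code of your own. Each camera call takes 0.05 s, during which the arm holds its last target. There are 200 camera calls.

### The job

Lift the tall lid off the spatula pot by its knob and set it down gently, standing on its rim, on the bare table. Then draw the paste spatula up out of the pot and hold it ready for pasting: blade end down and over the pasting board, at least 10 cm above the table, the spatula leaning about 45 degrees from upright. Finish while still holding it there, and leave the pot and everything else where they stand.

Things in the scene. Friction and masses are not known exactly. Their poses are not given: they have to be found in the camera images.
- pot: Round aluminium pot, 1.3 kg, standing loose on the table; origin at the centre of its underside, z up. Body 116 mm across and 50 mm high, above it a neck 96 mm across up to 75 mm (inside 88 mm). Inside is a light wooden block whose flat top lies 68 mm above the table, with one upright slot 33 x 7 mm (long side along the pot's x) that holds the spatula's blade
- pot_mouth (a point): Centre of the pot's mouth, 75 mm above the table
- lid: Loose hood-shaped aluminium lid, a tall cap 112 mm across (inside 104 mm) and 110 mm high with a dark wooden knob on top, 0.22 kg; origin at the centre of its lower rim. At the start it is over the pot's neck, its rim resting on the pot's shoulder 50 mm above the table. It covers the spatula and must rise 105 mm before it clears the spatula's handle. The table top (z = 0) is bare from x = 0.3 to 0.75 and y = -0.45 to 0.45 apart from the things listed here
- lid_knob (a point): Centre of the lid's knob: an upright round knob 28 mm across and 22 mm high, on a thinner stem. This point is 22 mm above the lid's flat top and 132 mm above the lid's rim; the knob ends 15 mm above it
- spatula: Loose paste spatula, 140 mm long, 90 g; origin at the end of the blade, z along the spatula from blade to handle, x along the blade's width, y through its thickness. Stands upright in the pot's slot under the lid, blade down, its z up and its x along the pot's x, with about 2 mm of play; the end of its blade is 10 mm above the table and the top of its handle 150 mm above the table. Draw it 58 mm up to free the blade from the slot
- spatula_handle (a point): Centre of the spatula's wooden handle, axes as the spatula's: 24 mm (x) x 18 mm (y) x 82 mm long (z). This point is 99 mm from the end of the blade and 41 mm below the top of the handle
- spatula_tip (a point): End of the spatula's steel blade, which is 30 mm (x) x 4 mm (y) x 58 mm long
- board_top (a point): Centre of the upper face of the fixed plywood pasting board with a white sheet on it, 200 mm (its x) x 160 mm (its y) x 10 mm thick, lying on the table
- tub: Bystander: squat round aluminium paste tub, 116 mm across, 54 mm high, with a flat lid fixed on it and a small dark knob to 74 mm; origin at the centre of its underside. It can change places with the pot
- tape: Bystander: roll of blue tape lying flat, 90 mm across, 24 mm high; origin at the centre of its underside
- tape2: Bystander: roll of black tape lying flat, 84 mm across, 36 mm high; origin at the centre of its underside
- mug: Bystander: black mug 82 mm across, 95 mm high, its handle reaching about 75 mm from its axis; origin at the centre of its underside
- glue: Bystander: white glue bottle 56 mm across, 150 mm high; origin at the centre of its underside
- weight: Bystander: brass paperweight 60 mm across, 56 mm high; origin at the centre of its underside
Mind the look-alikes: they are no part of the job. What is shaped like the lid but yellow is not meant. Leave any blue look-alike of the pot alone.

How it is judged:
By the outcome, as a careful person would: the job done as asked, in the order asked, and still so for the second after the job is handed in, while the arm keeps its last pose, push and grip.
It also fails if it takes over 48 s, if anything falls off the work surface, if the arm or the gripper's body presses on something with over 40 N, if the wrist force passes 120 N, or if a joint passes its speed limit or range.

## Working session

There is one attempt and no reset: what is moved stays moved. The work goes in short steps, Python scripts to look and compute and a tool call to move; the robot and the scene stay as the last step left them, time stands still between calls to the robot, and variables do not carry over. Pictures are saved under pics/ and viewed, about 8 in all and at most 12, crops included, and the job is handed in when it is done.

Besides the shell and the picture viewer there is one more tool, called as a command line: name --argument value ..., lists and objects as JSON in quotes. step_arm: Moves the arm, as the interface text tells. Its arguments: {"type":"object","properties":{"moves":{"type":"array"},"squeeze":{"type":"number"}},"required":["moves"]}

```bash
mkdir -p pics; ls
cat > h.py <<'E'
import numpy as np, cv2
from workcell import bot
def K(c,shape=(420,560)):
    f=shape[0]/2/np.tan(np.radians(c['vfov'])/2); return f
def ray(c,u,v):
    f=K(c); d=np.array([(u-c['cx'])/f,(v-c['cy'])/f]); s=d.copy()
    for _ in range(20): s=d/(1+c['k1']*(s@s))
    R=np.array(c['R']);t=np.array(c['t'])
    o=-R.T@t; w=R.T@np.array([s[0],s[1],1]); return o,w
def atz(c,u,v,z):
    o,w=ray(c,u,v); return o+w*(z-o[2])/w[2]
def proj(c,X):
    p=np.array(c['R'])@np.array(X,float)+np.array(c['t']); s=p[:2]/p[2]
    s=s*(1+c['k1']*(s@s)); f=K(c); return np.array([c['cx']+f*s[0],c['cy']+f*s[1]])
def tri(obs):
    A=np.zeros((3,3));b=np.zeros(3)
    for c,u,v in obs:
        o,w=ray(c,u,v); w=w/np.linalg.norm(w); P=np.eye(3)-np.outer(w,w); A+=P;b+=P@o
    return np.linalg.solve(A,b)
def save(img,n): cv2.imwrite('pics/'+n,img[:,:,::-1])
E
python3 - <<'E'
from h import *
for n in ('scene','side'):
    im=bot.camera(n); save(im,n+'0.png'); c=bot.calibration(n); print(n,c)
a=cv2.imread('pics/scene0.png');b=cv2.imread('pics/side0.png')
E
```

```text
pics
scene {'vfov': 54.87288976392996, 'cx': 280.13148237781326, 'cy': 213.58493476324838, 'k1': -0.08264214688055888, 'R': array([[ 0.87787045,  0.47868553,  0.01427002],
       [ 0.29775622, -0.52223803, -0.79912995],
       [-0.37507959,  0.70578156, -0.60098893]]), 't': array([-523.42915669,  -65.36287615, 1198.83345949])}
side {'vfov': 56.31548782801109, 'cx': 274.79830840564534, 'cy': 210.21641593774876, 'k1': -0.02736830540483333, 'R': array([[-0.92342735, -0.38345748, -0.01556549],
       [-0.27056154,  0.67924856, -0.68221539],
       [ 0.27217343, -0.62576493, -0.73098555]]), 't': array([540.97771237, 214.10192135, 766.35924896])}
```

View pics/scene0.png

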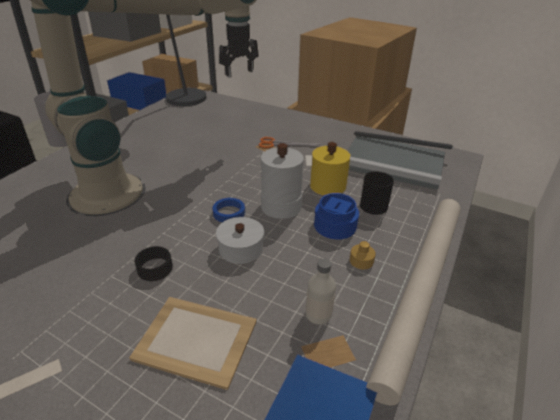

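View pics/side0.png

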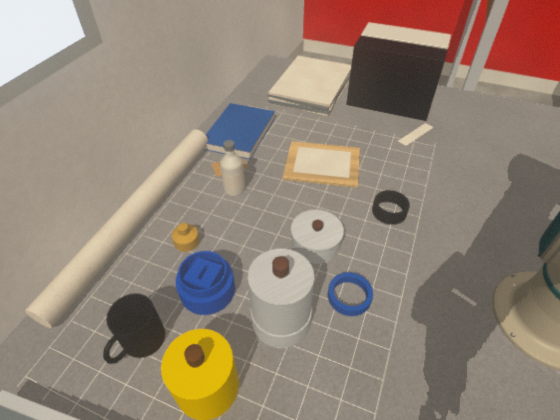

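The tall silver lid with a dark knob, on the silver pot, is at scene (283,180) / side (281,295). It could be mistaken for:
- the yellow hood, at (330,170) / (200,375)
- the blue pot, at (337,215) / (205,280)
- the flat silver tub, at (240,238) / (317,233)

I choose the silver hood and will check it in a crop.

Run:
```python
from h import *
a=cv2.imread('pics/scene0.png')[130:230,240:340];b=cv2.imread('pics/side0.png')[240:360,230:350]
cv2.imwrite('pics/crop.png',np.hstack([cv2.resize(a,(400,400),interpolation=2),cv2.resize(b,(400,400),interpolation=2)]))
S=bot.calibration('scene');D=bot.calibration('side')
P={'knob':((282.5,150),(281,267)),'yknob':((332,147.5),(194.5,355)),'tubknob':((239.5,228),(318,226)),'boardc':((195.5,339),(323,162.5)),'gluetop':((323.5,266),(229,146))}
for k,(s,d) in P.items():
    X=tri([(S,*s),(D,*d)]); print(k,X.round(1),proj(S,X).round(1)-s,proj(D,X).round(1)-d)
for n,u,v,z in [('tape',229,210,12),('tape2',154,263,18),('weight',362,258,28),('bluepot',337,215,35),('mug',376,192,48)]: print(n,atz(S,u,v,z).round())
for u,v in [(172,300),(255,320),(222,381),(134,347)]: print('board corner',atz(S,u,v,10).round(1))
for u,v in [(291,143.5),(360,147),(360,182),(285,176)]: print('board corner side',atz(D,u,v,10).round(1))
print(bot.get_obs())
```

```text
knob [491.1 197.6 178.5] [-0.5  0. ] [-0.8  0.1]
yknob [565.3 365.7 129.3] [-0.2  0. ] [-0.3  0. ]
tubknob [486.9  -8.1  61.7] [-0.5 -0.1] [-0.5  0.1]
boardc [ 559.6 -283.8    3.8] [-0.7 -0.1] [-0.5  0.1]
gluetop [ 744.2 -103.7  139.3] [0.1 0. ] [0.1 0. ]
tape [384.  94.  12.]
tape2 [ 354. -171.   18.]
weight [774.  74.  28.]
bluepot [662. 192.  35.]
mug [723. 330.  48.]
board corner [ 459.4 -232.4   10. ]
board corner [ 641.2 -189.7   10. ]
board corner [ 660.7 -334.8   10. ]
board corner [ 473.4 -361.    10. ]
board corner side [ 669.5 -325.3   10. ]
board corner side [ 478.6 -382.8   10. ]
board corner side [ 442.3 -238.    10. ]
board corner side [ 633.9 -187.3   10. ]
{'time_s': 0.1, 'joint_positions': array([ 1.17868578e+00,  5.27629827e-02,  1.40159973e+00,  1.86269374e-05,
        1.68860678e+00, -7.02891197e-02]), 'joint_vel': array([-0.00026918, -0.00148856, -0.00359804,  0.00042584, -0.00126897,
       -0.00169862]), 'effort': array([ 1.27980355e-03, -3.82580137e+01, -3.60985672e+01, -9.23906191e-05,
        4.81577357e-03, -1.15435768e-05]), 'ee_pos': array([165.9050498 , 497.77456597, 199.07417606]), 'tool_rot': array([-5.03280320e-01, -3.10067953e+00,  2.09831652e-03]), 'force': array([-0.9433258 ,  0.70844569, -0.10871133]), 'torque': array([-0.02078156, -0.04403287, -0.00905369]), 'opening': 85.56561088354573}
```

View pics/crop.png

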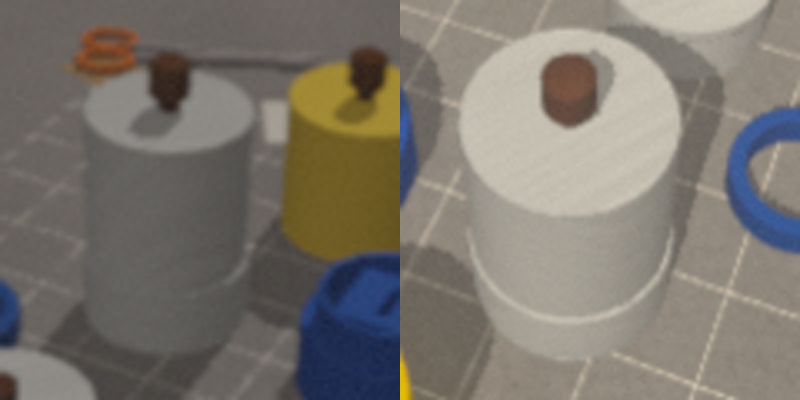

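The crop confirms it: a silver hood with a brown knob (scene (282.5,150), side (281,267.5)) sits over a silver pot. I'll write a move helper and then go above the knob.

```bash
cat >> h.py <<'E'
from scipy.spatial.transform import Rotation as Ro
def go(p,R=None):
    """row values (shares) from the present pose to TCP p (mm), orientation R"""
    o=bot.get_obs(); R0=Ro.from_rotvec(o['tool_rot']); d=R0.inv().apply(np.array(p)-o['ee_pos'])/200
    w=(R0.inv()*R).as_rotvec()/(np.pi/2) if R is not None else np.zeros(3)
    print('d',d.round(3),'w',w.round(3),'| at',o['ee_pos'].round(1),'t',round(o['time_s'],2),'open',round(o['opening'],1)); return d,w
def down(deg):
    """tool down, jaw (y) axis at angle deg from world x"""
    a=np.radians(deg); y=np.array([np.cos(a),np.sin(a),0]); z=np.array([0,0,-1.]); return Ro.from_matrix(np.c_[np.cross(y,z),y,z])
E
python3 - <<'E'
from h import *
R=Ro.from_rotvec(bot.get_obs()['tool_rot']).as_matrix(); print(R.round(3)); print(np.degrees(np.arctan2(R[1,1],R[0,1])))
go([330,350,290]); go([491,198,290])
for a in (108,60,20): go([330,350,290],down(a))
print(bot.calibration('wrist'))
E
```

```text
[[-0.949  0.316 -0.001]
 [ 0.316  0.949 -0.001]
 [ 0.    -0.001 -1.   ]]
71.56111996699984
d [-1.012 -0.442 -0.454] w [0. 0. 0.] | at [165.9 497.8 199.1] t 0.1 open 85.6
d [-2.016 -0.908 -0.454] w [0. 0. 0.] | at [165.9 497.8 199.1] t 0.1 open 85.6
d [-1.012 -0.442 -0.454] w [-0.001 -0.    -0.405] | at [165.9 497.8 199.1] t 0.1 open 85.6
d [-1.012 -0.442 -0.454] w [-0.001  0.     0.128] | at [165.9 497.8 199.1] t 0.1 open 85.6
d [-1.012 -0.442 -0.454] w [-0.001  0.     0.573] | at [165.9 497.8 199.1] t 0.1 open 85.6
{'vfov': 65.75891125664593, 'cx': 277.81065577957764, 'cy': 210.52277049784502, 'k1': -0.018972546608114683, 'R': array([[ 0.3174049 ,  0.94828927, -0.0012615 ],
       [ 0.90907082, -0.3038988 ,  0.28501889],
       [ 0.26989698, -0.09161319, -0.95852107]]), 't': array([-524.57232137,  -37.21134005,  378.88305334])}
```

step_arm --moves '[{"dx": -0.5,"dy": -0.2,"dz": -0.45,"wz": 0.25,"gripper": 1},{"dx": -1,"dy": -0.45,"dz": -0.45,"wz": 0.5},{"dx": -1,"dy": -0.45,"dz": -0.45,"wz": 0.5},{"dx": -1,"dy": -0.45,"dz": -0.45,"wz": 0.5},{"dx": -1,"dy": -0.45,"dz": -0.45,"wz": 0.5},{"dx": -1,"dy": -0.45,"dz": -0.45,"wz": 0.5}]'

```text
invalid input at $.moves[0]: expected keys dx, dy, dz, wx, wy, wz, gripper
```

Run:
```python
from h import *
go([491,198,290],down(26))
```

```text
d [-2.016 -0.908 -0.454] w [-0.001  0.     0.506] | at [165.9 497.8 199.1] t 0.1 open 85.6
```

step_arm --moves '[{"dx": -0.4,"dy": -0.2,"dz": -0.45,"wx": 0,"wy": 0,"wz": 0.25,"gripper": 1},{"dx": -1,"dy": -0.45,"dz": -0.45,"wx": 0,"wy": 0,"wz": 0.5,"gripper": 1},{"dx": -1,"dy": -0.45,"dz": -0.45,"wx": 0,"wy": 0,"wz": 0.5,"gripper": 1},{"dx": -1,"dy": -0.45,"dz": -0.45,"wx": 0,"wy": 0,"wz": 0.5,"gripper": 1},{"dx": -1,"dy": -0.45,"dz": -0.45,"wx": 0,"wy": 0,"wz": 0.5,"gripper": 1},{"dx": -1,"dy": -0.45,"dz": -0.45,"wx": 0,"wy": 0,"wz": 0.5,"gripper": 1}]'

```text
time_s: 0.7
ee_pos: [330.5, 346.8, 291.3]
tool_rot: [1.665, 2.662, 0.003]
force: [-0.7, 0.4, -0.1]
opening: 85.3
```

Run:
```python
from h import *
go([491,198,290],down(26))
```

```text
d [-1.02   0.396  0.008] w [ 0.002  0.    -0.   ] | at [330.5 346.8 291.3] t 0.7 open 85.3
```

step_arm --moves '[{"dx": -0.5,"dy": 0.2,"dz": 0,"wx": 0,"wy": 0,"wz": 0,"gripper": 1},{"dx": -1,"dy": 0.4,"dz": 0,"wx": 0,"wy": 0,"wz": 0,"gripper": 1},{"dx": -1,"dy": 0.4,"dz": 0,"wx": 0,"wy": 0,"wz": 0,"gripper": 1},{"dx": -1,"dy": 0.4,"dz": 0,"wx": 0,"wy": 0,"wz": 0,"gripper": 1},{"dx": -1,"dy": 0.4,"dz": 0,"wx": 0,"wy": 0,"wz": 0,"gripper": 1},{"dx": -1,"dy": 0.4,"dz": 0,"wx": 0,"wy": 0,"wz": 0,"gripper": 1}]'

```text
time_s: 1.3
ee_pos: [489.3, 204.7, 288.7]
tool_rot: [-1.656, -2.669, 0.002]
force: [-0.1, -0.1, -0.8]
opening: 85.5
```

Run:
```python
from h import *
c=bot.calibration('wrist'); im=bot.camera('wrist'); save(im,'w1.png')
np.save('w1.npy',c,allow_pickle=True)
go([491,198,168],down(26)); print(proj(c,[491,198,182]), -np.array(c['R']).T@c['t'])
```

```text
d [-0.042 -0.005  0.606] w [-0.001 -0.     0.005] | at [488.4 206.  289.2] t 1.35 open 85.7
[275.6364511  205.61316976] [458.23254699 269.68126919 462.78075516]
```

View pics/w1.png

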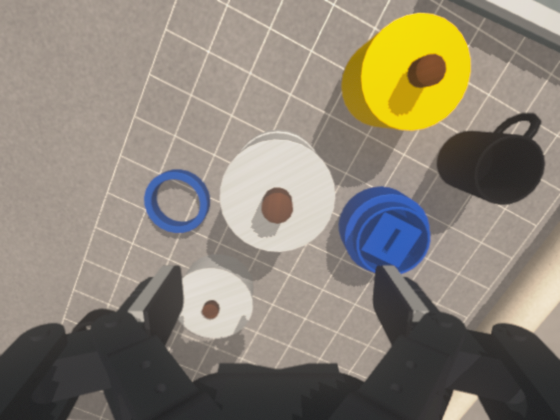

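The wrist view shows the brown knob at (277.5,205.5), within 2 px of the prediction. The tub is at (210,305), the blue pot at (390,235) and the yellow hood at (410,70). I'm descending.

step_arm --moves '[{"dx": -0.041,"dy": 0,"dz": 0.15,"wx": 0,"wy": 0,"wz": 0,"gripper": 1},{"dx": -0.041,"dy": 0,"dz": 0.32,"wx": 0,"wy": 0,"wz": 0,"gripper": 1},{"dx": -0.041,"dy": 0,"dz": 0.45,"wx": 0,"wy": 0,"wz": 0,"gripper": 1},{"dx": -0.041,"dy": 0,"dz": 0.55,"wx": 0,"wy": 0,"wz": 0,"gripper": 1},{"dx": -0.041,"dy": 0,"dz": 0.6,"wx": 0,"wy": 0,"wz": 0,"gripper": 1},{"dx": -0.041,"dy": 0,"dz": 0.6,"wx": 0,"wy": 0,"wz": 0,"gripper": 1}]'

```text
time_s: 1.95
ee_pos: [490.7, 199.8, 168.8]
tool_rot: [-1.649, -2.672, 0.002]
force: [-1.1, 0.2, -0.0]
opening: 85.4
```

step_arm --squeeze 50 --moves '[{"dx": 0,"dy": 0,"dz": 0,"wx": 0,"wy": 0,"wz": 0,"gripper": 0.5},{"dx": 0,"dy": 0,"dz": 0,"wx": 0,"wy": 0,"wz": 0,"gripper": 0.3},{"dx": 0,"dy": 0,"dz": 0,"wx": 0,"wy": 0,"wz": 0,"gripper": 0},{"dx": 0,"dy": 0,"dz": 0,"wx": 0,"wy": 0,"wz": 0,"gripper": 0},{"dx": 0,"dy": 0,"dz": 0,"wx": 0,"wy": 0,"wz": 0,"gripper": 0},{"dx": 0,"dy": 0,"dz": 0,"wx": 0,"wy": 0,"wz": 0,"gripper": 0},{"dx": 0,"dy": 0,"dz": 0,"wx": 0,"wy": 0,"wz": 0,"gripper": 0}]'

```text
time_s: 2.65
ee_pos: [492.0, 199.0, 169.8]
tool_rot: [-1.652, -2.672, -0.0]
force: [0.1, 0.9, 0.1]
opening: -0.0
```

The opening reads 0 mm, so the grip may have missed the knob. I'll look.

Run:
```python
from h import *
a=bot.camera('scene');b=bot.camera('side');o=bot.get_obs();print(o['opening'],o['ee_pos'],o['force'])
save(np.hstack([cv2.resize(a[110:230,220:350],(400,370),interpolation=2),cv2.resize(b[200:360,210:383],(400,370),interpolation=2)]),'g1.png')
S=bot.calibration('scene');D=bot.calibration('side')
for P in ([492,199,169.8],[492,199,188]): print(proj(S,P),proj(D,P))
```

```text
-0.11117003180948168 [491.95952417 198.9841952  169.78767114] [-0.07933215  0.61696106 -0.28614437]
[282.49579064 152.8011771 ] [279.43172079 270.57760959]
[282.62025399 146.55360844] [279.35487054 264.21593513]
```

View pics/g1.png

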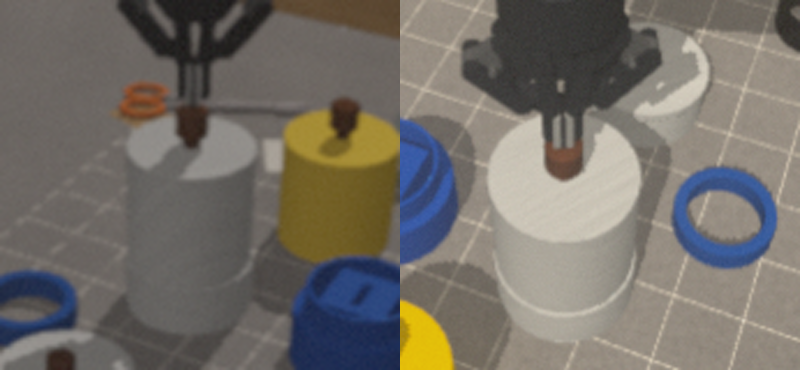

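The fingertips end at scene (283,141.5) and side (281.4,261.8), just above the knob, although the reported TCP is lower. I'll quantify the difference.

Run:
```python
from h import *
S=bot.calibration('scene');D=bot.calibration('side')
print('tip',tri([(S,283,141.5),(D,281.4,261.8)]), 'grip_depth',bot.grip_depth)
c=np.load('w1.npy',allow_pickle=True).item()
for n,P,uv in [('tub',[486.9,-8.1,64],(210,309)),('yel',[565.3,365.7,132],(428,70)),('knob',[491.5,198.5,184],(277.5,205.5)),('tape',[384,94,12],(176,201))]: print(n,proj(c,P).round(1),uv)
c=bot.calibration('wrist'); print('cam-tcp',-np.array(c['R']).T@c['t']-bot.get_obs()['ee_pos'])
print('tip0 pred',proj(S,[166,498,200]),proj(S,[166,498,230]))
a=cv2.imread('pics/scene0.png')[30:90,200:280]; 
for im,n in ((bot.camera('wrist'),'w2.png'),):
    save(np.hstack([cv2.resize(im[180:420,100:460],(630,420)), cv2.resize(a[10:60,10:70][:,:,::-1],(160,133)).repeat(1,0) if False else np.pad(cv2.resize(a[:,20:50][:,:,::-1],(160,320)),((0,100),(0,0),(0,0)))]),n)
```

```text
tip [488.97748836 202.36467086 200.38155307] grip_depth 18.700000000000003
tub [209.2 307.9] (210, 309)
yel [424.4  72.3] (428, 70)
knob [276.4 206. ] (277.5, 205.5)
tape [178.2 204.3] (176, 201)
cam-tcp [-31.58981206  64.71030539 174.04932822]
tip0 pred [240.14834078  85.88692479] [239.79097675  77.23078906]
```

View pics/w2.png

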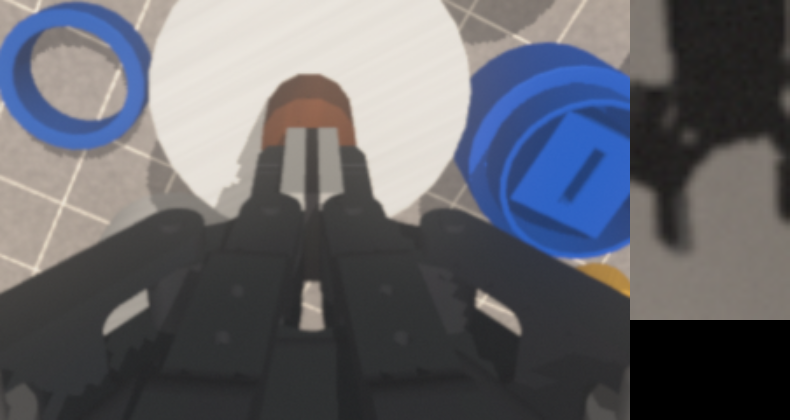

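Run:
```python
from h import *
o=bot.get_obs(); c=bot.calibration('wrist'); cam=-np.array(c['R']).T@c['t']
o_,w=ray(c,278.3,253); 
h=(o['ee_pos']-o_)[:2]; s=(h@w[:2])/(w[:2]@w[:2]); print('wrist-seen tip',o_+s*w, o['ee_pos'])
for z in (170,180,190,200): print(z,proj(c,[492,199,z]))
go([492,198.5,140],down(26))
```

```text
wrist-seen tip [492.78618473 199.38837709 182.07662053] [491.96929308 198.97656629 169.79305147]
170 [276.73954026 244.40256716]
180 [276.6891484  251.43795867]
190 [276.63304112 259.27373066]
200 [276.57019214 268.0540791 ]
d [-0.002 -0.001  0.149] w [ 0.    -0.     0.006] | at [492.  199.  169.8] t 2.8 open -0.4
```

The fingertips really end about 25–30 mm behind the reported TCP, and 3 views agree. I'll open, go about 24 mm lower and close again.

step_arm --moves '[{"dx": 0,"dy": 0,"dz": 0,"wx": 0,"wy": 0,"wz": 0,"gripper": 1},{"dx": 0,"dy": 0,"dz": 0,"wx": 0,"wy": 0,"wz": 0,"gripper": 1},{"dx": 0,"dy": 0,"dz": 0,"wx": 0,"wy": 0,"wz": 0,"gripper": 1},{"dx": 0,"dy": 0,"dz": 0,"wx": 0,"wy": 0,"wz": 0,"gripper": 1},{"dx": 0,"dy": 0,"dz": 0,"wx": 0,"wy": 0,"wz": 0,"gripper": 1},{"dx": 0,"dy": 0,"dz": 0.06,"wx": 0,"wy": 0,"wz": 0,"gripper": 1},{"dx": 0,"dy": 0,"dz": 0.12,"wx": 0,"wy": 0,"wz": 0,"gripper": 1},{"dx": 0,"dy": 0,"dz": 0.12,"wx": 0,"wy": 0,"wz": 0,"gripper": 1}]'

```text
time_s: 3.6
ee_pos: [490.6, 198.6, 142.7]
tool_rot: [-1.65, -2.67, 0.006]
force: [-0.1, -1.1, 0.2]
opening: 85.3
```

step_arm --squeeze 50 --moves '[{"dx": 0,"dy": 0,"dz": 0,"wx": 0,"wy": 0,"wz": 0,"gripper": 0.6},{"dx": 0,"dy": 0,"dz": 0,"wx": 0,"wy": 0,"wz": 0,"gripper": 0.4},{"dx": 0,"dy": 0,"dz": 0,"wx": 0,"wy": 0,"wz": 0,"gripper": 0.2},{"dx": 0,"dy": 0,"dz": 0,"wx": 0,"wy": 0,"wz": 0,"gripper": 0},{"dx": 0,"dy": 0,"dz": 0,"wx": 0,"wy": 0,"wz": 0,"gripper": 0},{"dx": 0,"dy": 0,"dz": 0,"wx": 0,"wy": 0,"wz": 0,"gripper": 0}]'

```text
time_s: 4.2
ee_pos: [492.1, 199.0, 146.4]
tool_rot: [1.651, 2.672, 0.001]
force: [-1.5, -1.4, 3.6]
opening: 25.9
```

Run:
```python
from h import *
o=bot.get_obs(); print(o['force'],o['torque']); go([492,199,270],down(26))
a=bot.camera('scene');b=bot.camera('side')
save(np.hstack([cv2.resize(a[110:230,220:350],(400,370),interpolation=2),cv2.resize(b[200:360,210:383],(400,370),interpolation=2)]),'g2.png')
```

```text
[-1.47124256 -1.37336321  3.55186349] [-0.13588228  0.31782058  0.01680357]
d [ 0.     0.    -0.618] w [0.    0.    0.006] | at [492.1 199.  146.4] t 4.2 open 25.9
```

Opening 25.9 mm: the knob is held. I'll lift straight up and check it in flight.

step_arm --moves '[{"dx": 0,"dy": 0,"dz": -0.01,"wx": 0,"wy": 0,"wz": 0,"gripper": 0},{"dx": 0,"dy": 0,"dz": -0.03,"wx": 0,"wy": 0,"wz": 0,"gripper": 0},{"dx": 0,"dy": 0,"dz": -0.07,"wx": 0,"wy": 0,"wz": 0,"gripper": 0},{"dx": 0,"dy": 0,"dz": -0.1,"wx": 0,"wy": 0,"wz": 0,"gripper": 0},{"dx": 0,"dy": 0,"dz": -0.1,"wx": 0,"wy": 0,"wz": 0,"gripper": 0}]'

```text
time_s: 4.8
ee_pos: [492.6, 199.2, 167.2]
tool_rot: [1.651, 2.671, 0.003]
force: [0.8, -1.0, -2.9]
opening: 25.7
```

Run:
```python
from h import *
o=bot.get_obs(); print(o['force'],o['torque']); go([492,199,276],down(26))
a=bot.camera('scene');b=bot.camera('side')
save(np.hstack([cv2.resize(a[90:230,210:350],(400,400),interpolation=2),cv2.resize(b[180:360,200:380],(400,400),interpolation=2)]),'g3.png')
```

```text
[ 0.77757385 -0.97761513 -2.8604266 ] [-0.01329871 -0.00850065 -0.03262428]
d [ 0.    -0.002 -0.544] w [0.002 0.    0.006] | at [492.6 199.2 167.2] t 4.8 open 25.7
```

View pics/g3.png

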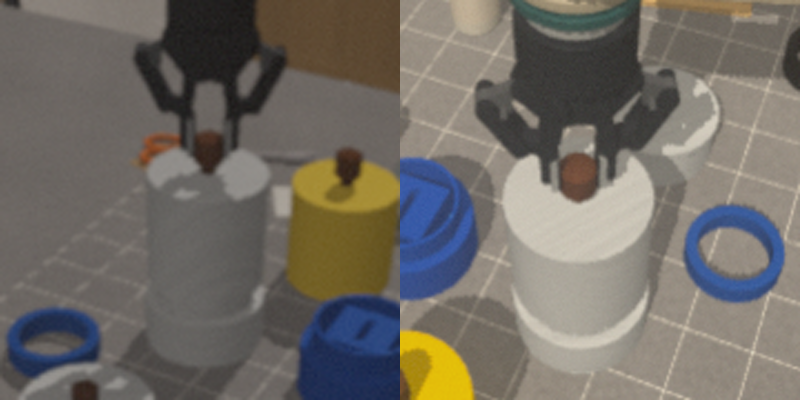

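The lid is lifted 20 mm, hanging straight with its knob between the pads at (208,150) left / (578,178) right, and the pot is still standing. I'll lift fully and carry it to (365,300).

step_arm --moves '[{"dx": 0,"dy": 0,"dz": -0.12,"wx": 0,"wy": 0,"wz": 0,"gripper": 0},{"dx": 0,"dy": 0,"dz": -0.26,"wx": 0,"wy": 0,"wz": 0,"gripper": 0},{"dx": 0,"dy": 0,"dz": -0.4,"wx": 0,"wy": 0,"wz": 0,"gripper": 0},{"dx": 0,"dy": 0,"dz": -0.53,"wx": 0,"wy": 0,"wz": 0,"gripper": 0},{"dx": 0,"dy": 0,"dz": -0.53,"wx": 0,"wy": 0,"wz": 0,"gripper": 0},{"dx": 0.1,"dy": -0.05,"dz": -0.53,"wx": 0,"wy": 0,"wz": 0,"gripper": 0},{"dx": 0.25,"dy": -0.12,"dz": -0.53,"wx": 0,"wy": 0,"wz": 0,"gripper": 0},{"dx": 0.42,"dy": -0.2,"dz": -0.53,"wx": 0,"wy": 0,"wz": 0,"gripper": 0},{"dx": 0.58,"dy": -0.28,"dz": -0.53,"wx": 0,"wy": 0,"wz": 0,"gripper": 0},{"dx": 0.73,"dy": -0.35,"dz": -0.53,"wx": 0,"wy": 0,"wz": 0,"gripper": 0}]'

```text
time_s: 5.9
ee_pos: [362.4, 298.8, 269.7]
tool_rot: [-1.651, -2.671, 0.003]
force: [0.5, 1.1, -2.8]
opening: 25.8
```

Run:
```python
from h import *
print(bot.get_obs()['force']);go([365,300,105],down(26)); go([365,300,96],down(26))
```

```text
[ 0.50926519  1.05877015 -2.83466386]
d [-0.     0.017  0.823] w [-0.002  0.     0.006] | at [362.4 298.8 269.7] t 5.9 open 25.8
d [-0.     0.017  0.868] w [-0.002  0.     0.006] | at [362.4 298.8 269.7] t 5.9 open 25.8
```

step_arm --moves '[{"dx": 0,"dy": 0.015,"dz": 0.15,"wx": 0,"wy": 0,"wz": 0,"gripper": 0},{"dx": 0,"dy": 0.015,"dz": 0.35,"wx": 0,"wy": 0,"wz": 0,"gripper": 0},{"dx": 0,"dy": 0.015,"dz": 0.52,"wx": 0,"wy": 0,"wz": 0,"gripper": 0},{"dx": 0,"dy": 0.015,"dz": 0.66,"wx": 0,"wy": 0,"wz": 0,"gripper": 0},{"dx": 0,"dy": 0.015,"dz": 0.75,"wx": 0,"wy": 0,"wz": 0,"gripper": 0},{"dx": 0,"dy": 0.015,"dz": 0.8,"wx": 0,"wy": 0,"wz": 0,"gripper": 0},{"dx": 0,"dy": 0.015,"dz": 0.82,"wx": 0,"wy": 0,"wz": 0,"gripper": 0},{"dx": 0,"dy": 0.015,"dz": 0.82,"wx": 0,"wy": 0,"wz": 0,"gripper": 0}]'

```text
time_s: 6.7
ee_pos: [366.6, 299.5, 107.5]
tool_rot: [-1.652, -2.672, 0.001]
force: [-0.5, 0.5, -2.7]
opening: 25.6
```

step_arm --moves '[{"dx": 0,"dy": 0,"dz": 0.008,"wx": 0,"wy": 0,"wz": 0,"gripper": 0},{"dx": 0,"dy": 0,"dz": 0.016,"wx": 0,"wy": 0,"wz": 0,"gripper": 0},{"dx": 0,"dy": 0,"dz": 0.024,"wx": 0,"wy": 0,"wz": 0,"gripper": 0},{"dx": 0,"dy": 0,"dz": 0.03,"wx": 0,"wy": 0,"wz": 0,"gripper": 0},{"dx": 0,"dy": 0,"dz": 0.03,"wx": 0,"wy": 0,"wz": 0,"gripper": 0}]'

```text
time_s: 7.2
ee_pos: [366.7, 299.6, 101.7]
tool_rot: [-1.652, -2.672, 0.0]
force: [-0.3, 0.4, -2.7]
opening: 26.0
```

Run:
```python
from h import *
print(bot.get_obs()['force'],bot.get_obs()['ee_pos'])
```

```text
[-0.28065415  0.38316092 -2.72487416] [366.68217103 299.58544209 101.69485789]
```

Force still shows the lid's weight, so I keep lowering slowly.

step_arm --moves '[{"dx": 0,"dy": 0,"dz": 0.005,"wx": 0,"wy": 0,"wz": 0,"gripper": 0},{"dx": 0,"dy": 0,"dz": 0.01,"wx": 0,"wy": 0,"wz": 0,"gripper": 0},{"dx": 0,"dy": 0,"dz": 0.015,"wx": 0,"wy": 0,"wz": 0,"gripper": 0},{"dx": 0,"dy": 0,"dz": 0.02,"wx": 0,"wy": 0,"wz": 0,"gripper": 0},{"dx": 0,"dy": 0,"dz": 0.02,"wx": 0,"wy": 0,"wz": 0,"gripper": 0}]'

```text
time_s: 7.7
ee_pos: [366.7, 299.6, 97.6]
tool_rot: [-1.652, -2.672, 0.0]
force: [-0.1, 0.1, -2.5]
opening: 25.9
```

step_arm --moves '[{"dx": 0,"dy": 0,"dz": 0.004,"wx": 0,"wy": 0,"wz": 0,"gripper": 0},{"dx": 0,"dy": 0,"dz": 0.008,"wx": 0,"wy": 0,"wz": 0,"gripper": 0},{"dx": 0,"dy": 0,"dz": 0.012,"wx": 0,"wy": 0,"wz": 0,"gripper": 0},{"dx": 0,"dy": 0,"dz": 0.012,"wx": 0,"wy": 0,"wz": 0,"gripper": 0}]'

```text
time_s: 8.1
ee_pos: [366.9, 299.9, 96.5]
tool_rot: [1.651, 2.672, 0.002]
force: [-3.1, -1.8, 4.9]
opening: 25.9
```

The rim is on the table (+4.9 N). I'll release, then rise straight up.

step_arm --moves '[{"dx": 0,"dy": 0,"dz": -0.003,"wx": 0,"wy": 0,"wz": 0,"gripper": 0.4},{"dx": 0,"dy": 0,"dz": -0.003,"wx": 0,"wy": 0,"wz": 0,"gripper": 0.6},{"dx": 0,"dy": 0,"dz": -0.003,"wx": 0,"wy": 0,"wz": 0,"gripper": 1},{"dx": 0,"dy": 0,"dz": -0.003,"wx": 0,"wy": 0,"wz": 0,"gripper": 1},{"dx": 0,"dy": 0,"dz": -0.003,"wx": 0,"wy": 0,"wz": 0,"gripper": 1},{"dx": 0,"dy": 0,"dz": -0.1,"wx": 0,"wy": 0,"wz": 0,"gripper": 1},{"dx": 0,"dy": 0,"dz": -0.3,"wx": 0,"wy": 0,"wz": 0,"gripper": 1},{"dx": 0,"dy": 0,"dz": -0.55,"wx": 0,"wy": 0,"wz": 0,"gripper": 1},{"dx": 0,"dy": 0,"dz": -0.8,"wx": 0,"wy": 0,"wz": 0,"gripper": 1},{"dx": 0,"dy": 0,"dz": -0.8,"wx": 0,"wy": 0,"wz": 0,"gripper": 1}]'

```text
time_s: 9.1
ee_pos: [368.7, 301.0, 263.4]
tool_rot: [1.649, 2.668, 0.02]
force: [0.9, 0.8, 0.5]
opening: 85.3
```

Run:
```python
from h import *
a=bot.camera('scene');b=bot.camera('side');save(a,'s2.png');save(b,'d2.png')
save(np.hstack([cv2.resize(a[110:260,180:330],(400,400),interpolation=2),cv2.resize(b[220:400,240:420],(400,400),interpolation=2)]),'g4.png')
go([491.5,198.5,270],down(26))
```

```text
d [-0.732  0.33  -0.068] w [ 0.002 -0.     0.006] | at [367.1 299.9 256.4] t 9.2 open 85.2
```

View pics/g4.png

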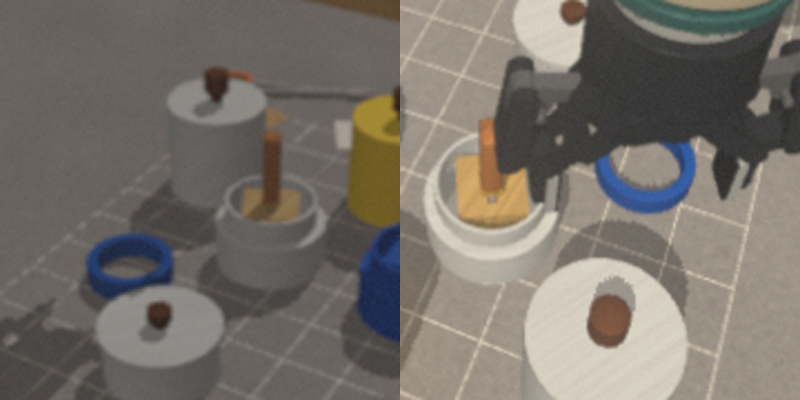

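The lid stands upright on its rim. The spatula's orange handle stands in the pot at (272,165) left / (488,155) right. I'll move over the pot and read its turn with the wrist camera.

step_arm --moves '[{"dx": -0.2,"dy": 0.08,"dz": -0.05,"wx": 0,"wy": 0,"wz": 0,"gripper": 1},{"dx": -0.45,"dy": 0.2,"dz": -0.07,"wx": 0,"wy": 0,"wz": 0,"gripper": 1},{"dx": -0.63,"dy": 0.28,"dz": -0.07,"wx": 0,"wy": 0,"wz": 0,"gripper": 1},{"dx": -0.73,"dy": 0.33,"dz": -0.07,"wx": 0,"wy": 0,"wz": 0,"gripper": 1},{"dx": -0.73,"dy": 0.33,"dz": -0.07,"wx": 0,"wy": 0,"wz": 0,"gripper": 1},{"dx": -0.73,"dy": 0.33,"dz": -0.07,"wx": 0,"wy": 0,"wz": 0,"gripper": 1}]'

```text
time_s: 9.8
ee_pos: [490.5, 198.4, 267.5]
tool_rot: [-1.651, -2.67, 0.004]
force: [0.3, 0.3, 0.3]
opening: 85.9
```

Run:
```python
from h import *
c=bot.calibration('wrist'); im=bot.camera('wrist'); np.save('w3.npy',c,allow_pickle=True)
o=bot.get_obs(); print(o['ee_pos'])
p=proj(c,[491.5,198.5,110]); print(p)
u,v=int(p[0])-75,int(p[1])-75; print(u,v)
save(cv2.resize(im[v:v+150,u:u+150],(600,600),interpolation=2),'w3.png'); save(im,'w3full.png')
```

```text
[490.22906388 198.94035555 268.16189274]
[278.49158757 186.63345513]
203 111
```

View pics/w3.png

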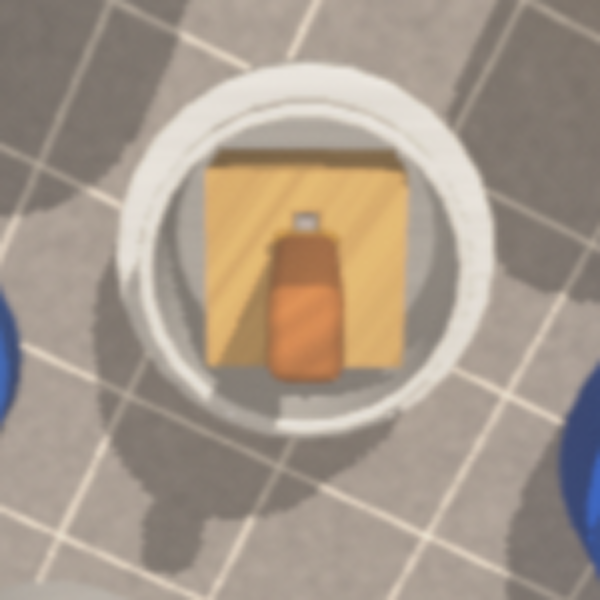

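Run:
```python
from h import *
c=np.load('w3.npy',allow_pickle=True).item()
f=lambda x,y:(203+x/4,111+y/4)
q=[atz(c,*f(*p),68) for p in [(205,168),(408,168),(405,367),(207,367)]]
for i in range(4):
    d=q[(i+1)%4]-q[i]; print(np.linalg.norm(d).round(1),np.degrees(np.arctan2(d[1],d[0])).round(1))
print('block c',np.mean(q,0))
print('mouth',atz(c,*f(307,268),75),'handle top',atz(c,*f(307,333),150))
h=[atz(c,*f(*p),150) for p in [(270,287),(344,287),(343,378),(270,378)]]
for i in range(4):
    d=h[(i+1)%4]-h[i]; print(np.linalg.norm(d).round(1),np.degrees(np.arctan2(d[1],d[0])).round(1))
S=bot.calibration('scene')
sx,sy=180,110; k=150/400
print('handle top scene',atz(S,sx+272*k,sy+137*k,150))
go([491.5,198.5,90],down(26))
```

```text
57.9 26.5
58.8 -63.1
59.0 -153.5
58.8 115.9
block c [492.29623257 199.60519316  68.        ]
mouth [491.66849926 201.32137785  75.        ] handle top [491.88073077 200.41468547 150.        ]
16.9 26.5
21.6 -63.6
17.0 -153.5
21.6 116.1
handle top scene [496.00615748 189.57391936 150.        ]
d [-0.005  0.007  0.891] w [-0.001 -0.     0.007] | at [490.2 198.9 268.2] t 9.85 open 86.2
```

The handle's thin side lies along 26.5°, which already matches the jaw direction, and its centre is about (492,199.8). I'm descending around the handle.

step_arm --moves '[{"dx": 0,"dy": 0.01,"dz": 0.2,"wx": 0,"wy": 0,"wz": 0,"gripper": 1},{"dx": 0,"dy": 0.01,"dz": 0.4,"wx": 0,"wy": 0,"wz": 0,"gripper": 1},{"dx": 0,"dy": 0.01,"dz": 0.6,"wx": 0,"wy": 0,"wz": 0,"gripper": 1},{"dx": 0,"dy": 0.01,"dz": 0.74,"wx": 0,"wy": 0,"wz": 0,"gripper": 1},{"dx": 0,"dy": 0.01,"dz": 0.85,"wx": 0,"wy": 0,"wz": 0,"gripper": 1},{"dx": 0,"dy": 0.01,"dz": 0.93,"wx": 0,"wy": 0,"wz": 0,"gripper": 1},{"dx": 0,"dy": 0.01,"dz": 0.98,"wx": 0,"wy": 0,"wz": 0,"gripper": 1},{"dx": 0,"dy": 0.01,"dz": 1,"wx": 0,"wy": 0,"wz": 0,"gripper": 1},{"dx": 0,"dy": 0.01,"dz": 1,"wx": 0,"wy": 0,"wz": 0,"gripper": 1}]'

```text
time_s: 10.75
ee_pos: [492.5, 199.9, 69.5]
tool_rot: [-1.651, -2.673, -0.0]
force: [0.3, 0.1, 0.3]
opening: 85.3
```

Run:
```python
from h import *
print(bot.get_obs()['force']); go([492,199.8,67])
a=bot.camera('scene');b=bot.camera('side')
save(np.hstack([cv2.resize(a[110:260,200:350],(400,400),interpolation=2),cv2.resize(b[200:380,200:380],(400,400),interpolation=2)]),'g5.png')
```

```text
[0.33865496 0.13291495 0.28064547]
d [ 0.001 -0.002  0.012] w [0. 0. 0.] | at [492.5 199.9  69.5] t 10.75 open 85.3
```

View pics/g5.png

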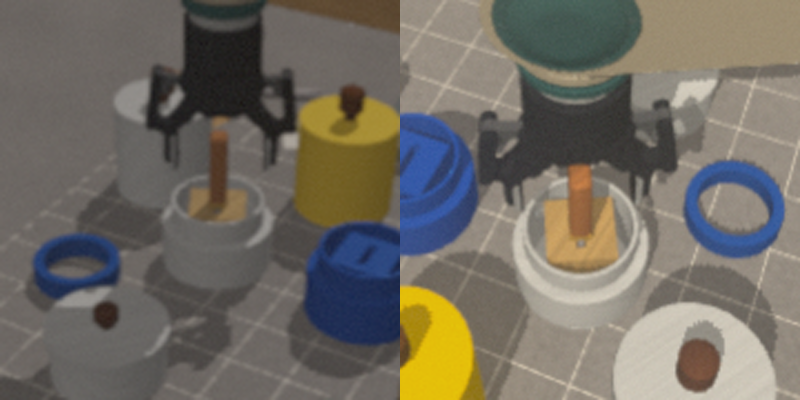

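The handle at (218,165) left / (578,200) right is between the fingers, with the tips above the pot's rim. I'll close slowly.

step_arm --squeeze 40 --moves '[{"dx": 0,"dy": 0,"dz": 0,"wx": 0,"wy": 0,"wz": 0,"gripper": 0.6},{"dx": 0,"dy": 0,"dz": 0,"wx": 0,"wy": 0,"wz": 0,"gripper": 0.4},{"dx": 0,"dy": 0,"dz": 0,"wx": 0,"wy": 0,"wz": 0,"gripper": 0.3},{"dx": 0,"dy": 0,"dz": 0,"wx": 0,"wy": 0,"wz": 0,"gripper": 0.2},{"dx": 0,"dy": 0,"dz": 0,"wx": 0,"wy": 0,"wz": 0,"gripper": 0.1},{"dx": 0,"dy": 0,"dz": 0,"wx": 0,"wy": 0,"wz": 0,"gripper": 0.1},{"dx": 0,"dy": 0,"dz": 0,"wx": 0,"wy": 0,"wz": 0,"gripper": 0.1}]'

```text
time_s: 11.55
ee_pos: [492.7, 199.4, 69.3]
tool_rot: [-1.652, -2.672, 0.001]
force: [-0.8, -0.9, -0.1]
opening: 17.8
```

Run:
```python
from h import *
o=bot.get_obs();print(o['force'],o['torque'],o['opening'],o['ee_pos'])
```

```text
[-0.77261663 -0.85052766 -0.08157961] [-0.12650171  0.12889607 -0.05645516] 17.801237364282482 [492.69624121 199.3821621   69.27784198]
```

Opening 17.8 mm: the handle is held across its 18 mm. I'll draw it straight up.

step_arm --squeeze 60 --moves '[{"dx": 0,"dy": 0,"dz": 0,"wx": 0,"wy": 0,"wz": 0,"gripper": 0.1},{"dx": 0,"dy": 0,"dz": -0.03,"wx": 0,"wy": 0,"wz": 0,"gripper": 0.1},{"dx": 0,"dy": 0,"dz": -0.08,"wx": 0,"wy": 0,"wz": 0,"gripper": 0.1},{"dx": 0,"dy": 0,"dz": -0.15,"wx": 0,"wy": 0,"wz": 0,"gripper": 0.1},{"dx": 0,"dy": 0,"dz": -0.22,"wx": 0,"wy": 0,"wz": 0,"gripper": 0.1},{"dx": 0,"dy": 0,"dz": -0.3,"wx": 0,"wy": 0,"wz": 0,"gripper": 0.1},{"dx": 0,"dy": 0,"dz": -0.4,"wx": 0,"wy": 0,"wz": 0,"gripper": 0.1},{"dx": 0,"dy": 0,"dz": -0.55,"wx": 0,"wy": 0,"wz": 0,"gripper": 0.1},{"dx": 0,"dy": 0,"dz": -0.75,"wx": 0,"wy": 0,"wz": 0,"gripper": 0.1},{"dx": 0,"dy": 0,"dz": -0.75,"wx": 0,"wy": 0,"wz": 0,"gripper": 0.1}]'

```text
time_s: 12.55
ee_pos: [495.1, 200.2, 227.6]
tool_rot: [1.647, 2.665, 0.015]
force: [0.7, -0.6, -0.5]
opening: 17.5
```

Run:
```python
from h import *
o=bot.get_obs();print(o['force'],o['torque'])
go([540,0,230],down(0)); go([523,-265,210],down(-27)); go([523,-265,210],down(-27)*Ro.from_rotvec([-np.pi/4,0,0]))
```

```text
[ 0.71427651 -0.63822018 -0.4933031 ] [-0.03658797  0.04224691 -0.0120443 ]
d [-0.996 -0.247 -0.014] w [ 0.008 -0.001  0.295] | at [495.1 200.2 227.6] t 12.55 open 17.5
d [-2.143 -0.917  0.08 ] w [ 0.008 -0.003  0.595] | at [495.1 200.2 227.6] t 12.55 open 17.5
d [-2.143 -0.917  0.08 ] w [-0.454 -0.236  0.562] | at [495.1 200.2 227.6] t 12.55 open 17.5
```

step_arm --moves '[{"dx": -0.15,"dy": -0.04,"dz": 0,"wx": 0,"wy": 0,"wz": 0.05,"gripper": 0.1},{"dx": -0.35,"dy": -0.09,"dz": 0,"wx": 0,"wy": 0,"wz": 0.1,"gripper": 0.1},{"dx": -0.55,"dy": -0.14,"dz": 0,"wx": 0,"wy": 0,"wz": 0.17,"gripper": 0.1},{"dx": -0.75,"dy": -0.19,"dz": 0,"wx": 0,"wy": 0,"wz": 0.24,"gripper": 0.1},{"dx": -0.9,"dy": -0.23,"dz": 0,"wx": 0,"wy": 0,"wz": 0.28,"gripper": 0.1},{"dx": -1,"dy": -0.25,"dz": 0,"wx": 0,"wy": 0,"wz": 0.3,"gripper": 0.1},{"dx": -1,"dy": -0.25,"dz": 0,"wx": 0,"wy": 0,"wz": 0.3,"gripper": 0.1}]'

```text
time_s: 13.25
ee_pos: [537.9, -4.1, 219.9]
tool_rot: [2.234, 2.208, 0.0]
force: [-0.2, 0.7, -0.3]
opening: 17.4
```

Run:
```python
from h import *
print(bot.get_obs()['joint_positions'])
go([523,-195,215],down(-27));
```

```text
[-7.60854492e-02  8.39784382e-02  1.32769589e+00 -4.30999545e-04
  1.72909549e+00 -6.45873710e-02]
d [-0.955 -0.064  0.025] w [0.001 0.    0.293] | at [537.9  -4.1 219.9] t 13.25 open 17.4
```

step_arm --moves '[{"dx": -0.15,"dy": 0,"dz": 0,"wx": 0,"wy": 0,"wz": 0.05,"gripper": 0.1},{"dx": -0.35,"dy": -0.02,"dz": 0,"wx": 0,"wy": 0,"wz": 0.1,"gripper": 0.1},{"dx": -0.55,"dy": -0.04,"dz": 0,"wx": 0,"wy": 0,"wz": 0.17,"gripper": 0.1},{"dx": -0.75,"dy": -0.06,"dz": 0,"wx": 0,"wy": 0,"wz": 0.24,"gripper": 0.1},{"dx": -0.9,"dy": -0.06,"dz": 0,"wx": 0,"wy": 0,"wz": 0.28,"gripper": 0.1},{"dx": -0.95,"dy": -0.06,"dz": 0,"wx": 0,"wy": 0,"wz": 0.3,"gripper": 0.1},{"dx": -0.95,"dy": -0.06,"dz": 0,"wx": 0,"wy": 0,"wz": 0.3,"gripper": 0.1}]'

```text
time_s: 13.95
ee_pos: [524.1, -191.9, 219.5]
tool_rot: [-2.685, -1.63, -0.001]
force: [0.3, 0.6, -1.0]
opening: 17.2
```

Run:
```python
from h import *
print(bot.get_obs()['joint_positions'])
go([520,-265,210],down(-27)*Ro.from_rotvec([-np.pi/4,0,0]))
```

```text
[-4.17280743e-01  1.42167021e-01  1.26568015e+00  3.87279066e-04
  1.73370003e+00  6.23373909e-02]
d [-0.334  0.15   0.048] w [-0.5    0.002 -0.005] | at [ 524.1 -191.9  219.5] t 13.95 open 17.2
```

step_arm --moves '[{"dx": -0.05,"dy": 0.02,"dz": 0.01,"wx": -0.05,"wy": 0,"wz": 0,"gripper": 0.1},{"dx": -0.12,"dy": 0.05,"dz": 0.02,"wx": -0.12,"wy": 0,"wz": 0,"gripper": 0.1},{"dx": -0.18,"dy": 0.08,"dz": 0.03,"wx": -0.2,"wy": 0,"wz": 0,"gripper": 0.1},{"dx": -0.24,"dy": 0.11,"dz": 0.04,"wx": -0.28,"wy": 0,"wz": 0,"gripper": 0.1},{"dx": -0.29,"dy": 0.13,"dz": 0.05,"wx": -0.36,"wy": 0,"wz": 0,"gripper": 0.1},{"dx": -0.33,"dy": 0.15,"dz": 0.05,"wx": -0.44,"wy": 0,"wz": 0,"gripper": 0.1},{"dx": -0.33,"dy": 0.15,"dz": 0.05,"wx": -0.5,"wy": 0,"wz": 0,"gripper": 0.1},{"dx": -0.33,"dy": 0.15,"dz": 0.05,"wx": -0.5,"wy": 0,"wz": 0,"gripper": 0.1},{"dx": -0.33,"dy": 0.15,"dz": 0.05,"wx": -0.5,"wy": 0,"wz": 0,"gripper": 0.1},{"dx": -0.33,"dy": 0.15,"dz": 0.05,"wx": -0.5,"wy": 0,"wz": 0,"gripper": 0.1}]'

```text
time_s: 14.95
ee_pos: [521.5, -263.7, 211.3]
tool_rot: [2.066, 1.258, 0.522]
force: [0.5, -0.5, -1.0]
opening: 17.4
```

Run:
```python
from h import *
o=bot.get_obs();R=Ro.from_rotvec(o['tool_rot']).as_matrix();tip=o['ee_pos']+59.3*R[:,2]
print('tip',tip.round(1),'lean',np.degrees(np.arccos(-R[2,2])),o['joint_positions'].round(2),o['ee_pos'],o['opening'])
a=bot.camera('scene');b=bot.camera('side');save(a,'s3.png');save(b,'d3.png')
S=bot.calibration('scene');D=bot.calibration('side'); print(proj(S,tip),proj(D,tip))
bs=(120,200);bd=(250,60)
save(np.hstack([cv2.resize(a[200:400,110:310],(400,400),interpolation=2),cv2.resize(b[60:210,230:380],(400,400),interpolation=2)]),'g6.png')
```

```text
tip [ 558.8 -283.   169.4] lean 45.04930092010455 [-0.56 -0.39  1.95  0.09  0.8  -0.12] [ 521.48302367 -263.68458848  211.26924749] 17.3655081408994
[183.22246783 279.82944783] [327.52132603 111.58292074]
```

View pics/g6.png

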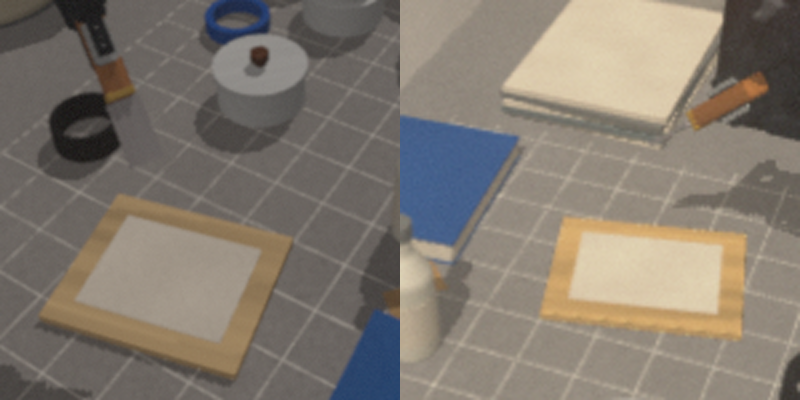

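Run:
```python
from h import *
o=bot.get_obs();R=Ro.from_rotvec(o['tool_rot']).as_matrix();z=R[:,2];tip=o['ee_pos']+59.3*z
S=bot.calibration('scene');D=bot.calibration('side')
a=bot.camera('scene');b=bot.camera('side')
for L in (0,58,140): print(L,proj(S,tip-L*z).round(1),proj(D,tip-L*z).round(1))
for im,d in ((a,'s2.png'),(b,'d2.png')):
    pass
ca=cv2.createCLAHE(3,(4,4)); g=lambda x:cv2.cvtColor(ca.apply(cv2.cvtColor(x,cv2.COLOR_RGB2GRAY)),cv2.COLOR_GRAY2RGB)
A=cv2.resize(a[110:260,180:330],(400,300)) ;B=cv2.resize(b[210:390,170:410],(400,300))
C=cv2.resize(g(a[210:300,130:250]),(400,300),interpolation=2);E=cv2.resize(g(b[70:130,300:380]),(400,300),interpolation=2)
save(np.vstack([np.hstack([A,B]),np.hstack([C,E])]),'f.png')
```

```text
0 [183.  280.1] [327.6 111.7]
58 [170.3 248.8] [341.5 104. ]
140 [152.7 204.9] [364.   91.5]
```

View pics/f.png

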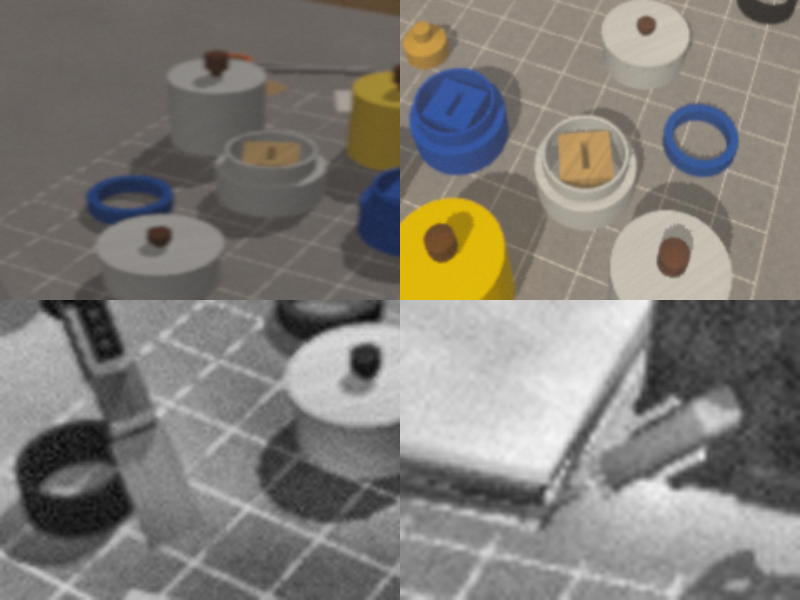

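The empty slot shows in the pot, which is standing where it was, and the lid is upright behind it. The blade end is seen at scene (182.5,279) against a predicted (183,280), and the handle matches in both views. I'm handing it in.

```bash
python3 -c "
from h import *
o=bot.get_obs();print(o['time_s'],o['opening'],abs(o['joint_vel']).max());print(bot.finish_job())"
```

```text
15.15 17.468189967679773 0.010885358860284204
the job is handed in; nothing more can be done
None
```

The job is handed in at 15.2 s. The silver lid stands upright on its rim on bare table at about (367, 300) mm, and the spatula is held ready over the pasting board.

**Last checks**
- **Spatula:** its end is at about (559, -283, 169) mm, over the board's centre and well above 10 cm. The lean is 45° by tool pose, and the projected tip and handle match the pictures within about 3 px.
- **Grip:** the opening is steady at 17.4 mm, and the arm was still when I handed in.
- **Surroundings:** the pot, tub, blue tape, blue pot and yellow hood look unmoved by eye. I did not compare the other bystanders before and after.

**What went wrong on the way**
- **First knob grasp:** it closed on nothing because the fingertips sit about 25–30 mm short of the reported TCP. I corrected for that on the second try and again for the spatula.
- **Lid set-down:** the force read +4.9 N at contact, against about -2.7 N while hanging, so the lid was pressed down with roughly 8 N before I let go.

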